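# Select the large capacitor on the bench tester and start the test

### The arm

A 7-joint arm with a two-finger parallel gripper is mounted at the origin on a cart in front of the work surface, level with it; the furniture and walls round the work are solid. World frame = base frame: x ahead of the robot, y to its left, z up, the work surface at z = 0. Lengths are in m, angles in rad, forces in N, time in s.
With the tool pointing down it reaches from about 0.425 to 0.875 m from the base axis. Payload 4.7 kg.
Tool frame: the origin (TCP) lies between the finger pads; the fingertips stand 17 mm ahead of it and the grasp point (between the pads) lies 2 mm behind it (manip.finger_overhang is the distance from the TCP to the fingertips, in m); z points along the fingers, y is the line along which they close (so a half turn about z gives the same grasp; the last joint's range is limited). The gripper opens to 85 mm and grips with 20 to 120 N. Pads are 22 mm wide; open, the fingers measure 114 mm over their backs; the gripper's body (76 mm by 85 mm) begins 54 mm behind the grasp point. The pads swing forward as they close: fully open they stand 13 mm farther back than shut.
Start: joints at [1.29, 0.321, -0.07, 1.45, 0.023, 1.371, -0.057], TCP at [0.189, -0.622, 0.248] pointing down, gripper open.
Joint ranges: [-2.86, 2.86], [-0.3, 2.09], [-1.38, 1.24], [0.06, 2.45], [-1.56, 4.7], [0.09, 2.05], [-2.69, 2.69]. Speed limits (rad/s): [2.57, 2.57, 3.14, 3.14, 3.14, 3.14, 3.14].

### API

Orientations are given as a 3x3 rotation matrix whose columns are the frame's x, y, z axes.
In Python, from workcell import get_obs, vision, job, manip gives the robot as it stands.
- The arm moves only by the shell command python3 -m handwheel 'ROWS'. ROWS is a JSON object of lists of equal length, an entry for each row: "claw": the closure, from 0 (fully open) to 1 (shut); "offset": the shift along the world's x, y, z in cm, a list of three; "turn": the turn, a rotation vector about the world's x, y, z in rad, a list of three. In form: {"claw": [claw, ...], "offset": [[tx, ty, tz], ...], "turn": [[wx, wy, wz], ...]}. A call has 1 to 10 rows; each row shifts and turns the commanded pose from where the row before left it; what a row does not reach is not made up. A row lasts 1/8 s, in which the tool goes at most 62.5 mm and 10.7 degrees, less where a joint would pass 70% of its speed; a pose out of reach is approached as far as the arm can. A call with a gripper value outside its range is refused whole. The fingers move at their own pace and stop on an object; the grip force is fixed at half the most. Time passes only in rows, so rows that do not move let the fingers close. It gives the time, the measured TCP pose, the force, the opening and the grip force at its end, in the units of the state.
- get_obs(): the state, without advancing time (a new reading comes with each control period).
- vision.grab_frame(name): name is "side" or "top" or "wrist"; returns a dict with "pixels" (480x640x3 uint8, red, green, blue), "fx", "fy", "cx", "cy" (pixels), "distortion" ([k1, k2, p1, p2, k3] as OpenCV has them; the pictures are not rectified), "world_to_cam" (4x4, takes a point from world to camera coordinates). Camera axes: x right, y down, z forward; pixel columns grow to the right and rows downward; lengths in m; the calibration is good to about 2 mm. A picture is of the moment at which its call begins. There is no depth.
- job.finish_job(): hands the job in; it is judged then, once.
Trained networks look in the newest picture that a camera, given by its name, has taken for a name from the list of things; names that differ only in an ending like _2 or _b are one class to them, and where a whole thing is asked for, a point or a joint stands for the part that bears it (a point fixed in the world has none). Each returns a list of dicts, best first, with "confidence" (0 to 1); they miss things now and then, are a little off and sometimes report something else, mostly with a low value. They report only what shows in the picture. A call takes as long as a camera call. They do not tell look-alikes from the thing itself.
- vision.find_in(camera, thing): "position" ([column, row] as shares, 0 to 1, of the picture: columns of its width, rows of its height, amid what is visible of it).
The state is a dict: "t": time; "qpos": joint angles; "joint_velocities": joint speeds; "joint_torque": joint torques, N m; "position": TCP position; "eef_rot": TCP orientation; "contact_force": force on the tool from outside, world axes, zero at the start; "wrist_torque": the same for the moment, N m; "opening": finger opening in m; "grasp_force": force on a finger pad.
Only numpy, scipy, OpenCV 4.12 (cv2) and the standard library are available. Lean on these libraries where they do the work, as an engineer would, in place of code of your own. Each camera call takes 0.05 s, during which the arm holds its last target. There are 200 camera calls.

### The job

On the capacitor tester, gently push the upright tab of the rotary selector round until the pointer on its other side points at the middle of the large capacitor, whichever well it stands in. Then press the round test button fully down and let it come up again. Push and press only: leave the parts in their wells and the things around the tester where they are.

Things in the scene. Friction and masses are not known exactly. Their poses are not given: they have to be found in the camera images.
- tester: Grey bench instrument, fixed. Origin: on the selector's axis at table height; x away from the robot at yaw 0, y left. Flat top 45 mm up; box x -105..+140, y -115..+115 mm. Four equal round wells (outside 47, inside 40 mm, rim 14 and floor 3 mm above the top) at 112 mm from the axis, 55, 23, -9, -41 deg counter-clockwise from x, one part in each; which is where varies. White lines mark wells and off (+y).
- selector (a joint): Selector angle (rad): 0 = pointer along the tester's +y (off), tab at -y; grows clockwise from above to the stop at 2.65. At the wells: 0.611, 1.169, 1.728, 2.286. Starts at 0 to 0.2. No spring or detent; friction 0.08 N m (about 1.5 N at the tab), stays where left. Black knurled disc, radius 43 mm, top 14 mm above the box top (hub 20 mm); aluminium pointer, tip 76 mm from the axis.
- tab (a point): Upright aluminium tab on the tail opposite the pointer, centred 58 mm from the axis; 12 mm thick along its circular path, 24 mm radially, with rounded ends; top 99 mm, foot 62 mm above the table. The tail under it is 14 mm wide. This point is in its middle, 89 mm above the table. Its flat faces look along the path; pushed along it, it turns the selector.
- selector_aim (a point): Imaginary point that turns with the selector, on the pointer's line extended to 112 mm from the axis (the radius of the wells' centres), 59 mm above the table: where the pointer is aiming.
- test_button_top (a point): Centre of the top of the grey test button, a round spring push button 26 mm across in a black housing on the near right corner of the tester's top (at x -75, y -85 mm in the tester's frame). Its top is about 67 mm above the table. Pressed straight down.
- test_button (a joint): Travel of the test button (m): 0 up, 0.006 fully down; fully down takes 5 N; it springs back.
- big_capacitor: The large capacitor, loose: upright dark blue can, diameter 30 mm, 54 mm tall, two pale screw terminals on top, in one of the wells. Origin: centre of its underside, z along its axis.
- small_capacitor_1: Small black capacitor, loose, diameter 22 mm, 38 mm tall with two short pins, in a well. Origin: centre of its underside.
- small_capacitor_2: The same as small_capacitor_1, in another well.
- blank_plug: Flat round rubber blanking plug, loose, diameter 38 mm, 18 mm tall, in the remaining well. Origin: centre of its underside.
- glue_bottle: Bystander: small loose grey bottle, diameter 37 mm, 60 mm tall, on the near right of the tester. Origin: centre of its underside.
- solder_spool: Bystander: loose blue spool, 62 x 101 x 36 mm, right of the tester. Origin: centre of its underside.
- black_tape: Bystander: loose roll of black tape, diameter 58 mm, 18 mm tall, lying flat near right of the tester. Origin: centre of its underside.
There are look-alikes about, which are no part of the job. Leave any yellow look-alike of the small_capacitor_1 alone.

How it is judged:
On the way, in this order (a step that is already met when the one before it is completed fails the run):
1. the selector points at the large capacitor and is at rest (horizontal distance between selector_aim and big_capacitor below 0.016 m and velocity of joint selector between -0.05 and 0.05 rad/s), for 0.3 s.
2. the test button is pressed fully down (horizontal distance between selector_aim and big_capacitor below 0.016 m and value of joint test_button above 0.0045 m), for 0.1 s.
At the end, for the whole second after the job is handed in: The selector is at rest and aims within 16 mm (at the wells' radius) of the large capacitor's axis, the button has been pressed and is up again (under 2 mm), every part stands upright in its well and neither these nor the bystanders have moved by 20 mm (all of step 1 and value of joint test_button below 0.002 m and distance of each of big_capacitor, small_capacitor_1, small_capacitor_2, blank_plug, glue_bottle, solder_spool, black_tape from where it was at the start of the episode below 0.02 m and angle between each of big_capacitor, small_capacitor_1, small_capacitor_2, blank_plug's own z axis and vertical below 0.2 rad); the robot touches nothing.
It fails at once if the test button is pressed while the selector does not point at the large capacitor (value of joint test_button above 0.003 m and horizontal distance between selector_aim and big_capacitor above 0.018 m).
It fails at once if the fingers push the tester, its tab or its button or pinch it with more than 30 N (contact force between tester and the fingers above 30 N).
It fails at once if a part in a well is lifted, carried off or pushed away (moved by more than 20 mm) (distance of any of big_capacitor, small_capacitor_1, small_capacitor_2, blank_plug from where it was at the start of the episode above 0.02 m).
It fails at once if a bystander is lifted, carried off or pushed away (moved by more than 20 mm) (distance of any of glue_bottle, solder_spool, black_tape from where it was at the start of the episode above 0.02 m).
It also fails if it takes over 59 s, if anything falls off the work surface, if the arm or the gripper's body presses on something with over 40 N, if the wrist force passes 120 N, or if a joint passes its speed limit or range.

## Working session

There is one attempt and no reset: what is moved stays moved. The work goes in short steps, Python scripts to look and compute and a shell command to move; the robot and the scene stay as the last step left them, time stands still between calls to the robot, and variables do not carry over. Pictures are saved under pics/ and viewed, at most 10 in all, crops included, and the job is handed in when it is done.

```bash
mkdir -p pics; cat > h.py <<'E'
import numpy as np, cv2
from workcell import get_obs, vision, job, manip
def grab(n):
    f=vision.grab_frame(n); f['K']=np.array([[f['fx'],0,f['cx']],[0,f['fy'],f['cy']],[0,0,1]]); f['D']=np.array(f['distortion']); f['T']=np.array(f['world_to_cam']); return f
def ray(f,uv):
    p=cv2.undistortPoints(np.array([[uv]],float),f['K'],f['D'])[0,0]
    R=f['T'][:3,:3]; return -R.T@f['T'][:3,3], R.T@np.array([p[0],p[1],1])
def onz(f,uv,z):
    o,d=ray(f,uv); return o+d*(z-o[2])/d[2]
def proj(f,P):
    r,_=cv2.Rodrigues(f['T'][:3,:3]); return cv2.projectPoints(np.array(P,float).reshape(-1,1,3),r,f['T'][:3,3],f['K'],f['D'])[0][:,0]
def save(f,n): cv2.imwrite('pics/'+n,cv2.cvtColor(f['pixels'],cv2.COLOR_RGB2BGR))
E
python3 - <<'E'
from h import *
o=get_obs(); print(o['t'],o['position'],o['eef_rot'],o['opening'])
hs=dict(tester=.045,selector=.06,tab=.089,test_button_top=.067,big_capacitor=.08,small_capacitor_1=.07,blank_plug=.057,glue_bottle=.03,solder_spool=.018,black_tape=.009)
for c in ('top','side'):
    f=grab(c); save(f,c+'0.png'); print(c,onz(f,(320,240),0),-f['T'][:3,:3].T@f['T'][:3,3])
    for n,z in hs.items():
        for d in vision.find_in(c,n)[:4]:
            uv=np.array(d['position'])*[640,480]; print(n,uv.round(),round(d['confidence'],2),onz(f,uv,z).round(3))
E
```

```text
0.0 [ 0.18865654 -0.62148368  0.24720796] [[ 9.56856850e-01  2.90559047e-01 -6.39527806e-04]
 [ 2.90559741e-01 -9.56855092e-01  1.83598325e-03]
 [-7.84738929e-05 -1.94259418e-03 -9.99998110e-01]] 0.08519813046872746
top [ 0.5313164  -0.14897466  0.        ] [ 0.29289478 -0.17932323  1.13906852]
tester [313. 221.] 0.68 [ 0.561 -0.133  0.045]
selector [316. 222.] 0.83 [ 0.555 -0.14   0.06 ]
tab [316. 221.] 0.86 [ 0.549 -0.14   0.089]
big_capacitor [286. 174.] 0.65 [ 0.645 -0.073  0.08 ]
small_capacitor_1 [229. 214.] 0.5 [0.557 0.035 0.07 ]
blank_plug [345. 176.] 0.76 [ 0.657 -0.192  0.057]
glue_bottle [417. 310.] 0.54 [ 0.396 -0.355  0.03 ]
solder_spool [429. 255.] 0.69 [ 0.512 -0.376  0.018]
solder_spool [420. 310.] 0.69 [ 0.398 -0.361  0.018]
black_tape [370. 377.] 0.82 [ 0.257 -0.27   0.009]
black_tape [289. 173.] 0.73 [ 0.671 -0.071  0.009]
side [ 0.50659977 -0.25928133  0.        ] [0.28852403 0.45039679 0.61425906]
tester [275. 274.] 0.57 [ 0.542 -0.095  0.045]
selector [279. 252.] 0.62 [ 0.549 -0.139  0.06 ]
tab [277. 251.] 0.67 [ 0.539 -0.109  0.089]
test_button_top [321. 223.] 0.61 [ 0.496 -0.232  0.067]
big_capacitor [213. 258.] 0.66 [ 0.646 -0.072  0.08 ]
small_capacitor_1 [222. 235.] 0.79 [ 0.664 -0.145  0.07 ]
small_capacitor_1 [334. 199.] 0.64 [ 0.49  -0.312  0.07 ]
small_capacitor_1 [233. 342.] 0.63 [0.54  0.079 0.07 ]
small_capacitor_1 [232. 283.] 0.58 [ 0.593 -0.032  0.07 ]
blank_plug [238. 224.] 0.77 [ 0.657 -0.199  0.057]
blank_plug [218. 236.] 0.66 [ 0.679 -0.156  0.057]
glue_bottle [380. 209.] 0.57 [ 0.4   -0.357  0.03 ]
glue_bottle [281. 252.] 0.24 [ 0.559 -0.169  0.03 ]
solder_spool [336. 201.] 0.95 [ 0.504 -0.379  0.018]
black_tape [436. 257.] 0.69 [ 0.269 -0.258  0.009]
```

View pics/top0.png

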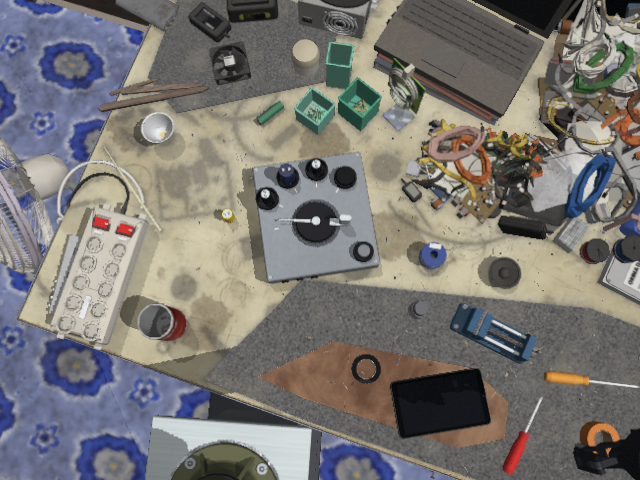

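View pics/side0.png

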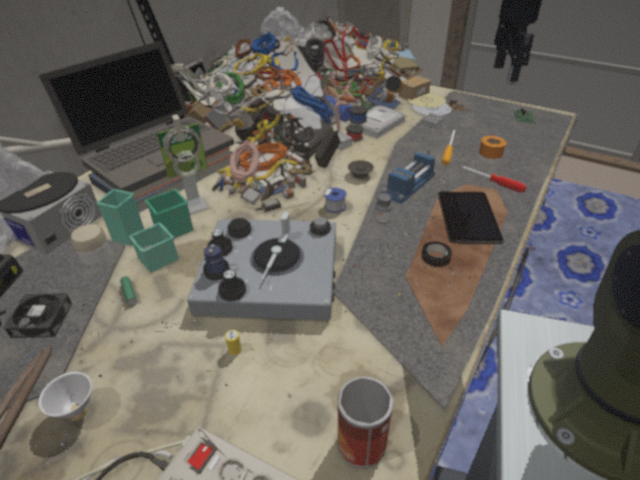

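Top view: the tester is at (313,218), its axis at (316,221), pointer tip at (278,220), tab at about (345,217), and button at (363,251). Candidates for the large capacitor are the dark blue can (287,174), black cans (267,198) and (316,168), plug (345,176), and the yellow look-alike (227,214). I choose the dark blue one at (287,174), in the 23° well. Next I'll check that choice in one crop with a model fit.

```bash
cat > fit.py <<'E'
from h import *
from scipy.optimize import least_squares
def model(p,L):
    c,s=np.cos(p[2]),np.sin(p[2]); L=np.array(L,float).reshape(-1,3)
    return np.c_[p[0]+c*L[:,0]-s*L[:,1],p[1]+s*L[:,0]+c*L[:,1],L[:,2]]
def pol(r,a,z): a=np.radians(a); return [r*np.cos(a),r*np.sin(a),z]
E
python3 - <<'E'
from fit import *
f=grab('top')
# hub, button, plug, blue can, small cans(top)
L=[[0,0,.065],[-.075,-.085,.067],pol(.112,-41,.066),pol(.112,23,.102),pol(.112,-9,.086),pol(.112,55,.086)]
uv=np.array([[316,221],[363,251],[345,176],[287,173],[316,166],[266,197]],float)
r=least_squares(lambda p:(proj(f,model(p,L))-uv).ravel(),[.555,-.14,0.]); print(r.x,r.fun.round(1))
p=r.x
S=5;x0,y0=245,145
im=cv2.resize(cv2.cvtColor(f['pixels'],cv2.COLOR_RGB2BGR)[y0:y0+118,x0:x0+145],None,fx=S,fy=S,interpolation=cv2.INTER_CUBIC)
box=[[x,y,.045] for x,y in((-.105,-.115),(.14,-.115),(.14,.115),(-.105,.115))]
q=lambda P:((proj(f,P)-[x0,y0]+.5)*S).astype(int)
cv2.polylines(im,[q(model(p,box))],True,(0,255,0),1)
for l in L: cv2.circle(im,tuple(int(v) for v in q(model(p,[l]))[0]),4,(0,0,255),1)
for a in(55,23,-9,-41): cv2.polylines(im,[q(model(p,[[pol(.112,a,0)[0]+.0235*np.cos(t),pol(.112,a,0)[1]+.0235*np.sin(t),.059] for t in np.linspace(0,6.28,30)]))],True,(0,255,255),1)
cv2.imwrite('pics/c1.png',im)
E
```

```text
[ 0.553499   -0.14059156  0.23411745] [ 0.3  1.3  1.6  0.5  0.1  0.8 -1.2 -1.5 -0.2 -0.2 -0.6 -0.8]
```

View pics/c1.png

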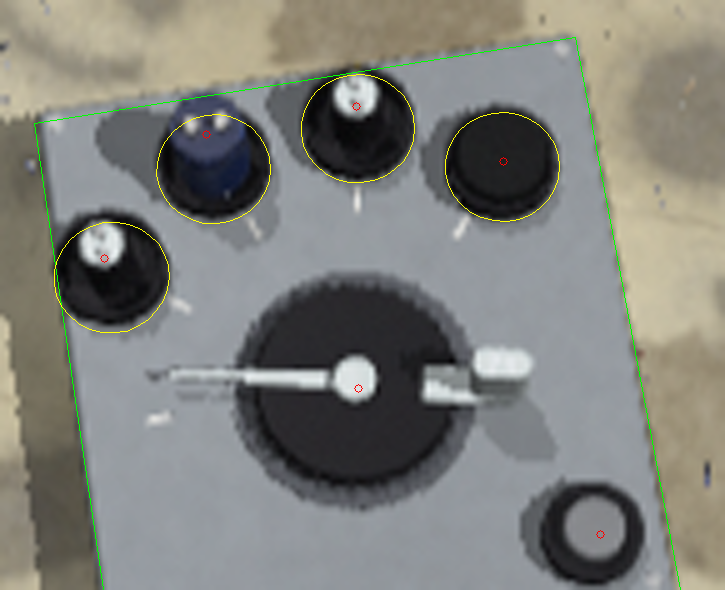

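The crop confirms the dark blue can with two pale terminals, in the 23° well. Next I refine the fit and work out the push path.

```bash
python3 - <<'E'
from fit import *
f=grab('top')
L=[[0,0,.065],[-.075,-.085,.067],pol(.112,-41,.066),pol(.112,23,.102),pol(.112,-9,.059),pol(.112,55,.059)]
c=lambda x,y:[x/5+244.5,y/5+144.5]
uv=np.array([c(355,379),c(594,528),c(502,155),c(207,128),c(357,124),c(109,270)])
r=least_squares(lambda p:(proj(f,model(p,L))-uv).ravel(),[.555,-.14,.23],loss='soft_l1'); p=r.x;print(p,r.fun.round(1))
A=onz(f,c(355,379),.065);B=onz(f,c(160,376),.06);T=onz(f,c(502,360),.099)
print('pointer',np.linalg.norm((B-A)[:2]),'sel',np.pi/2+p[2]-np.arctan2(*(B-A)[[1,0]]),'tab',T,np.linalg.norm((T-A)[:2]),'sel',-np.pi/2+p[2]-np.arctan2(*(T-A)[[1,0]]))
print('button',model(p,[[-.075,-.085,.067]]),'cap',model(p,[pol(.112,23,.1)]),onz(f,c(207,128),.102))
for s in np.arange(0,1.18,.1669/1): 
    a=p[2]-np.pi/2-s; tab=p[:2]+.058*np.array([np.cos(a),np.sin(a)]); t=np.array([np.sin(a),-np.cos(a)])
    print(round(s,3),tab.round(4),'tool',(tab-t*.017).round(4),'yaw',np.degrees(np.arctan2(-t[1],-t[0])).round(1))
print(manip.finger_overhang, p)
E
```

```text
[ 0.55630831 -0.13903697  0.22653813] [ 0.1  0.6  0.4  0.3 -0.1  0.1 -0.4 -0.3 -0.  -0.4  0.1 -0.3]
pointer 0.0790002200471465 sel 0.18910588264866202 tab [ 0.56065625 -0.19669407  0.099     ] 0.05800134469418405 sel 0.17148709759823055
button [[ 0.50231604 -0.23871061  0.067     ]] cap [[ 0.64694156 -0.07323716  0.1       ]] [ 0.64647112 -0.07414856  0.102     ]
0.0 [ 0.5693 -0.1956] tool [ 0.5859 -0.1917] yaw 13.0
0.167 [ 0.5598 -0.1969] tool [ 0.5767 -0.1959] yaw 3.4
0.334 [ 0.5501 -0.1967] tool [ 0.567  -0.1985] yaw -6.1
0.501 [ 0.5406 -0.1949] tool [ 0.557  -0.1995] yaw -15.7
0.668 [ 0.5315 -0.1915] tool [ 0.5469 -0.1987] yaw -25.3
0.834 [ 0.5232 -0.1866] tool [ 0.5371 -0.1964] yaw -34.8
1.001 [ 0.5157 -0.1805] tool [ 0.5279 -0.1924] yaw -44.4
1.168 [ 0.5094 -0.1732] tool [ 0.5194 -0.1869] yaw -54.0
0.017 [ 0.55630831 -0.13903697  0.22653813]
```

```bash
python3 -m handwheel '{"claw":[1,1,1,1,1,1,1,1,1,1],"offset":[[4,4.2,0],[4,4.2,0],[4,4.2,0],[4,4.2,0],[4,4.2,0],[4,4.2,0],[4,4.2,0],[4,4.2,0],[4,4.2,0],[4.3,4.8,0]],"turn":[[0,0,0],[0,0,0],[0,0,0],[0,0,-0.05],[0,0,-0.05],[0,0,-0.05],[0,0,-0.05],[0,0,-0.05],[0,0,0],[0,0,0]]}'; python3 -m handwheel '{"claw":[1,1,1],"offset":[[0,0,-4],[0,0,-3],[0,0,0]],"turn":[[0,0,0],[0,0,0],[0,0,0]]}'
python3 - <<'E'
from h import *
o=get_obs();print(o['position'],o['eef_rot'],o['contact_force'])
save(grab('wrist'),'w1.png');
E
```

```text
t: 2.45
position: [0.5915, -0.1968, 0.2486]
eef_rot: [[0.999, 0.043, 0.001], [0.043, -0.999, -0.001], [0.0, 0.001, -1.0]]
contact_force: [0.1, 0.1, -0.3]
opening: 0.0001
grasp_force: 0.0
t: 2.82
position: [0.5888, -0.197, 0.1757]
eef_rot: [[0.999, 0.045, -0.005], [0.045, -0.999, 0.002], [-0.005, -0.002, -1.0]]
contact_force: [0.5, -0.2, 0.3]
opening: -0.0002
grasp_force: 0.0
[ 0.5887889  -0.19698882  0.17569934] [[ 0.99897493  0.04496075 -0.00525522]
 [ 0.04497039 -0.99898682  0.00173103]
 [-0.00517207 -0.00196559 -0.99998469]] [ 0.54133221 -0.19972706  0.32365363]
```

View pics/w1.png

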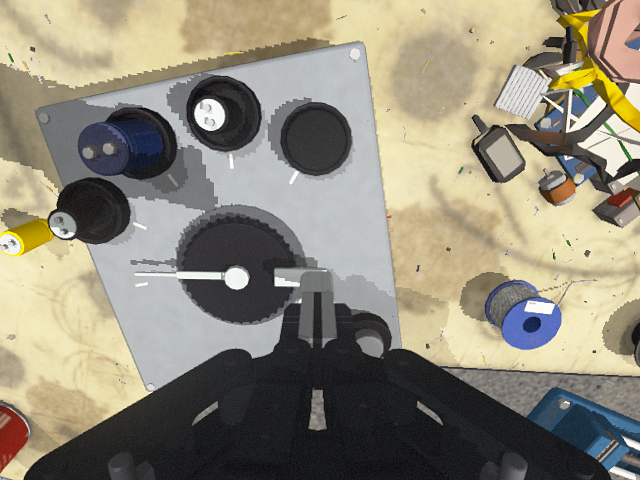

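The wrist view shows the closed fingers (318,290) just on the far side of the tab, the axis at (237,278), and the pointer to the left. I'll descend behind the tab.

```bash
python3 -m handwheel '{"claw":[1,1,1,1,1],"offset":[[0.2,0,-3],[0.2,0,-3],[0,0,-1.5],[0,0,-1],[0,0,0]],"turn":[[0,0,0],[0,0,0],[0,0,0],[0,0,0],[0,0,0]]}'
```

```text
t: 3.5
position: [0.5947, -0.1976, 0.0937]
eef_rot: [[0.999, 0.045, 0.0], [0.045, -0.999, -0.0], [0.0, 0.0, -1.0]]
contact_force: [-0.4, 0.2, -0.4]
opening: 0.0
grasp_force: 0.0
```

```bash
python3 -m handwheel '{"claw":[1,1,1,1,1,1,1,1,1,1],"offset":[[-0.9,0.1,0],[-0.9,0.1,0],[-0.5,-0.13,0],[-0.5,-0.13,0],[-0.5,-0.05,0],[-0.5,-0.05,0],[-0.5,0.04,0],[-0.5,0.04,0],[0,0,0],[0,0,0]],"turn":[[0,0,0],[0,0,0],[0,0,-0.083],[0,0,-0.083],[0,0,-0.083],[0,0,-0.083],[0,0,-0.083],[0,0,-0.083],[0,0,0],[0,0,0]]}'
python3 - <<'E'
from h import *
f=grab('wrist');save(f,'w2.png');print(get_obs()['position'])
E
```

```text
t: 4.75
position: [0.5463, -0.1984, 0.0936]
eef_rot: [[0.9, -0.437, -0.0], [-0.437, -0.9, -0.0], [0.0, 0.0, -1.0]]
contact_force: [0.8, -0.2, -0.7]
opening: 0.0002
grasp_force: 0.0
[ 0.54641476 -0.19829837  0.09353199]
```

View pics/w2.png

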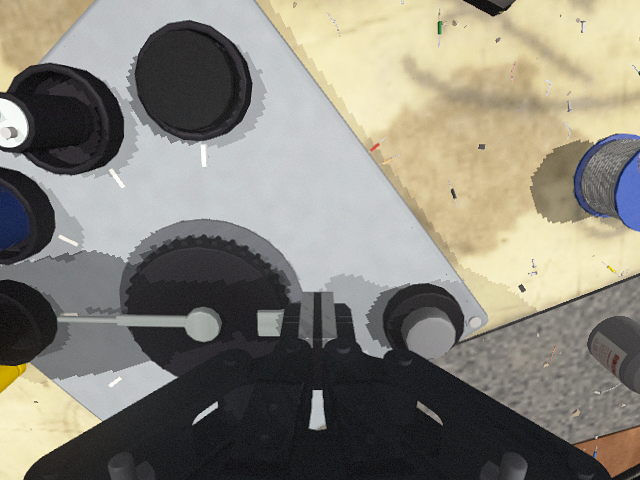

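The wrist view shows the pointer (60,318)–(205,324) now at the first well's mark, so the selector is at about 0.65. I'll continue the arc.

```bash
python3 -m handwheel '{"claw":[1,1,1,1,1,1,1,1],"offset":[[-0.5,0.11,0],[-0.5,0.11,0],[-0.46,0.2,0],[-0.46,0.2,0],[-0.42,0.27,0],[-0.28,0.2,0],[0,0,0],[0,0,0]],"turn":[[0,0,-0.083],[0,0,-0.083],[0,0,-0.083],[0,0,-0.083],[0,0,-0.083],[0,0,-0.055],[0,0,0],[0,0,0]]}'
python3 - <<'E'
from fit import *
f=grab('wrist');p=[.5563,-.139,.2265]
im=cv2.cvtColor(f['pixels'],cv2.COLOR_RGB2BGR)
h=proj(f,model(p,[[0,0,.065]]))[0].astype(int); cv2.circle(im,tuple(map(int,h)),5,(0,0,255),1)
for s in(.9,1.0,1.1,1.169,1.25):
    q=proj(f,model(p,[pol(r,90-np.degrees(s),.06) for r in(.05,.076,.088)])).astype(int); print(s,q.tolist())
    cv2.polylines(im,[q],False,(0,0,255) if s==1.169 else (0,255,0),1)
cv2.imwrite('pics/w3.png',im)
E
```

```text
t: 5.8
position: [0.5205, -0.1874, 0.0934]
eef_rot: [[0.604, -0.797, -0.0], [-0.797, -0.604, -0.0], [0.0, 0.0, -1.0]]
contact_force: [-0.5, 0.1, 0.3]
opening: 0.0002
grasp_force: 0.3
0.9 [[113, 342], [70, 352], [50, 356]]
1.0 [[110, 334], [64, 340], [43, 342]]
1.1 [[107, 326], [59, 327], [37, 328]]
1.169 [[106, 320], [56, 319], [34, 318]]
1.25 [[105, 313], [54, 308], [31, 306]]
```

View pics/w3.png

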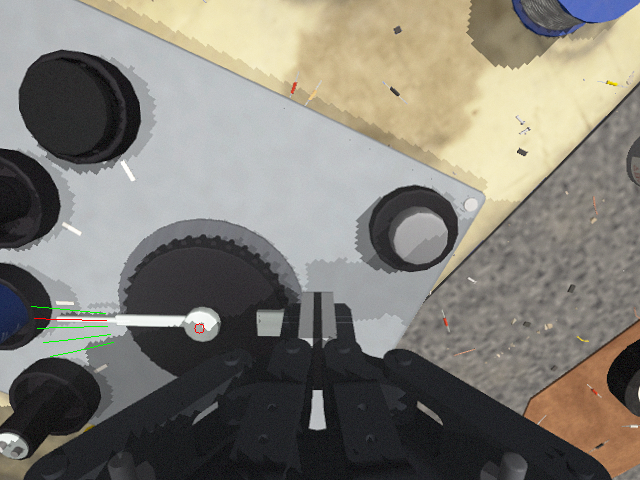

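The pointer runs (203,324)–(65,320), close to the red target line. I'll check it against the printed well marks at (65,303), (72,228) and (127,171).

```bash
python3 - <<'E'
from fit import *
f=grab('wrist');p=[.5563,-.139,.2265]
for uv in((65,303),(72,228),(127,171)):
    P=onz(f,uv,.045)[:2]-p[:2]; print(np.linalg.norm(P),'sel',np.pi/2+p[2]-np.arctan2(P[1],P[0]))
H=onz(f,(203,323),.065)
print(H)
for uv in((65,320),(120,321)):
    P=onz(f,uv,.06)
    for o in(H[:2],p[:2]): d=P[:2]-o; print(np.linalg.norm(d),'sel',np.pi/2+p[2]-np.arctan2(d[1],d[0]))
E
```

```text
0.08134608842640881 sel 1.1816581849700079
0.08175295469020957 sel 1.7475425742296145
0.08221138010500677 sel 2.2950716438256564
[ 0.55673935 -0.14272066  0.065     ]
0.07362100775352863 sel 1.1209009744312217
0.0717049399141104 sel 1.165215333400027
0.0446492627600226 sel 1.097164256533723
0.042702720257985195 sel 1.1704917024448556
```

```bash
python3 -m handwheel '{"claw":[1,1,1,1,1,1,1,1,1,1],"offset":[[-0.1,0.12,0],[0,0,0],[0.6,-0.8,0],[0.6,-0.8,0],[0,0,3],[0,0,3],[-1.5,-1.5,1],[-1.5,-1.9,0],[0,0,0],[0,0,0]],"turn":[[0,0,0],[0,0,0],[0,0,0],[0,0,0],[0,0,0],[0,0,0],[0,0,0],[0,0,0],[0,0,0],[0,0,0]]}'
python3 - <<'E'
from fit import *
o=get_obs();print(o['position'],o['contact_force'])
f=grab('wrist');p=[.5563,-.139,.2265]
im=cv2.cvtColor(f['pixels'],cv2.COLOR_RGB2BGR)
q=proj(f,model(p,[pol(r,90-np.degrees(1.169),.06) for r in(0.044,.076,.088)])).astype(int)
cv2.polylines(im,[q],False,(0,0,255),1)
b=np.array([.5023,-.2387,.067]); q=proj(f,[b+.013*np.array([np.cos(t),np.sin(t),0]) for t in np.linspace(0,6.28,30)]).astype(int)
cv2.polylines(im,[q],True,(0,255,255),1)
cv2.imwrite('pics/w4.png',im)
t=grab('top');P=o['position']
for n in('test_button_top',):
  for d in vision.find_in('wrist',n)[:2]: uv=np.array(d['position'])*[640,480];print(n,uv,d['confidence'],onz(f,uv,.067))
cv2.imwrite('pics/t4.png',cv2.resize(cv2.cvtColor(t['pixels'],cv2.COLOR_RGB2BGR)[145:263,245:390],None,fx=5,fy=5,interpolation=cv2.INTER_CUBIC))
E
```

```text
t: 7.15
position: [0.5018, -0.2356, 0.1631]
eef_rot: [[0.603, -0.797, -0.0], [-0.797, -0.603, 0.001], [-0.001, -0.001, -1.0]]
contact_force: [-0.0, -0.2, -0.2]
opening: 0.0003
grasp_force: 0.0
[ 0.50184397 -0.23556185  0.16311867] [-0.0233583  -0.21848615 -0.24188004]
test_button_top [319.68  237.984] 0.93 [ 0.50469881 -0.24244601  0.067     ]
```

View pics/w4.png

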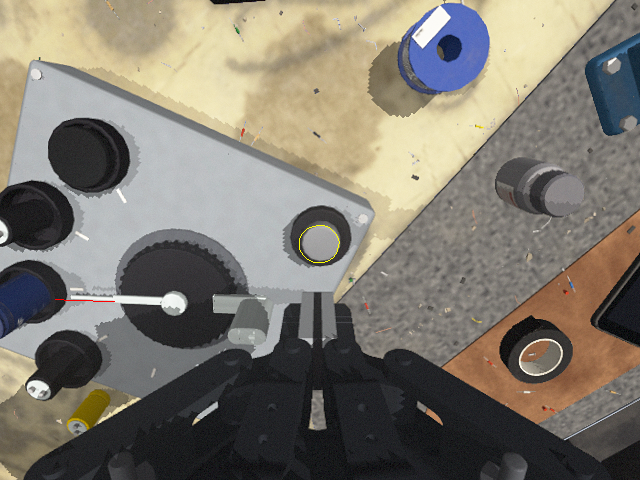

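View pics/t4.png

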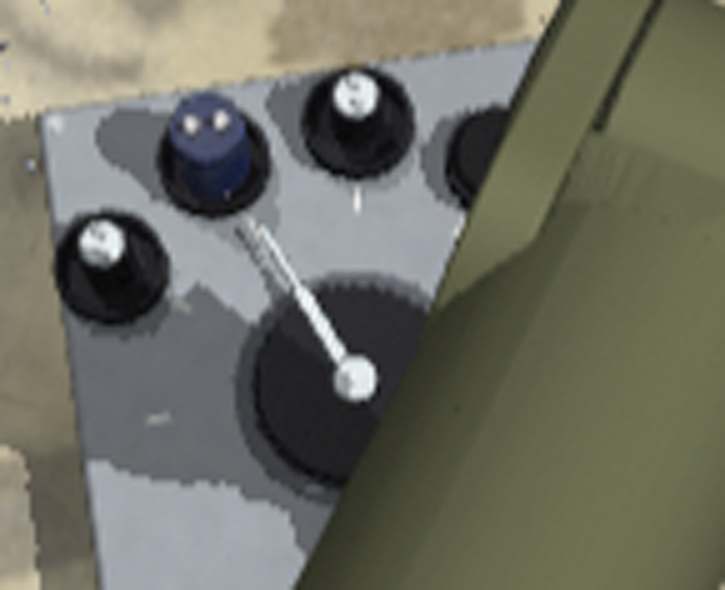

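The top view shows the pointer aimed at the blue can, and the wrist view shows the button at (320,240), matching the model. Now I press in small steps.

```bash
python3 -m handwheel '{"claw":[1,1,1,1,1],"offset":[[0.1,-0.4,0],[0,0,-4],[0,0,-3.4],[0,0,0],[0,0,0]],"turn":[[0,0,0],[0,0,0],[0,0,0],[0,0,0],[0,0,0]]}'; python3 -m handwheel '{"claw":[1,1,1,1],"offset":[[0,0,-0.3],[0,0,-0.2],[0,0,-0.1],[0,0,0]],"turn":[[0,0,0],[0,0,0],[0,0,0],[0,0,0]]}'
```

```text
t: 7.92
position: [0.5032, -0.2404, 0.0905]
eef_rot: [[0.603, -0.797, 0.001], [-0.797, -0.603, -0.001], [0.001, -0.001, -1.0]]
contact_force: [-0.5, -0.1, 1.2]
opening: 0.0001
grasp_force: 0.0
t: 8.43
position: [0.5026, -0.2403, 0.0837]
eef_rot: [[0.603, -0.798, 0.0], [-0.798, -0.603, -0.0], [0.001, -0.0, -1.0]]
contact_force: [-0.5, -0.4, 1.5]
opening: 0.0001
grasp_force: 0.8
```

```bash
python3 -m handwheel '{"claw":[1,1,1,1],"offset":[[0,0,-0.2],[0,0,-0.1],[0,0,-0.1],[0,0,0]],"turn":[[0,0,0],[0,0,0],[0,0,0],[0,0,0]]}'; python3 -m handwheel '{"claw":[1,1,1],"offset":[[0,0,-0.1],[0,0,-0.1],[0,0,0]],"turn":[[0,0,0],[0,0,0],[0,0,0]]}'
```

```text
t: 8.93
position: [0.5026, -0.2403, 0.0796]
eef_rot: [[0.603, -0.797, 0.0], [-0.797, -0.603, -0.0], [0.0, -0.0, -1.0]]
contact_force: [-0.3, 0.5, 4.0]
opening: 0.0001
grasp_force: 2.0
t: 9.3
position: [0.5026, -0.2403, 0.0781]
eef_rot: [[0.603, -0.798, 0.0], [-0.798, -0.603, -0.0], [0.001, -0.0, -1.0]]
contact_force: [-1.5, 0.1, 7.4]
opening: -0.0003
grasp_force: 3.9
```

```bash
python3 -m handwheel '{"claw":[1,1,1],"offset":[[0,0,-0.1],[0,0,0],[0,0,0]],"turn":[[0,0,0],[0,0,0],[0,0,0]]}'
```

```text
t: 9.68
position: [0.5027, -0.2403, 0.078]
eef_rot: [[0.603, -0.798, 0.0], [-0.798, -0.603, -0.001], [0.001, -0.0, -1.0]]
contact_force: [-3.0, 1.6, 13.5]
opening: -0.0001
grasp_force: 6.6
```

The button is bottomed: the position holds while the force rises to 13.5 N. I'll release it and retreat.

```bash
python3 -m handwheel '{"claw":[1,1,1,1,1,1,1,1,1],"offset":[[0,0,0.6],[0,0,1],[0,0,3],[0,0,5],[0,-4,4],[-3,-5,0],[-3,-5,0],[0,0,0],[0,0,0]],"turn":[[0,0,0],[0,0,0],[0,0,0],[0,0,0],[0,0,0],[0,0,0],[0,0,0],[0,0,0],[0,0,0]]}'
python3 - <<'E'
from h import *
t=grab('top')
cv2.imwrite('pics/t5.png',cv2.resize(cv2.cvtColor(t['pixels'],cv2.COLOR_RGB2BGR)[145:405,240:450],None,fx=2.3,fy=2.3,interpolation=cv2.INTER_CUBIC))
E
```

```text
t: 10.8
position: [0.4422, -0.3794, 0.2118]
eef_rot: [[0.603, -0.798, -0.001], [-0.798, -0.603, 0.002], [-0.002, -0.0, -1.0]]
contact_force: [0.3, 0.4, 0.2]
opening: 0.0001
grasp_force: 0.0
```

View pics/t5.png

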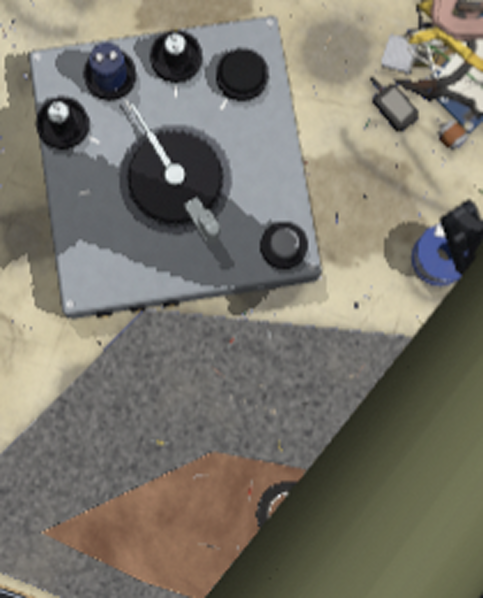

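The pointer, from (175,174) to (125,102), aims at the blue can. The button at (284,243) is up, the parts are in their wells, and the arm is clear.

```bash
python3 -c "
from workcell import job; print(job.finish_job())"
```

```text
the job is handed in; nothing more can be done
None
```

The selector points at the large capacitor (second well, 23°), the test button was pressed fully down and came back up, nothing else appears to have moved, and the job is handed in; no verdict was returned.

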